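# Nest three square strainers on one hook, largest first

## Robot

A 6-joint arm with a two-finger parallel gripper is mounted at the origin on the work surface. World frame = base frame: x ahead of the robot, y to its left, z up, the work surface at z = 0. Lengths are in mm, angles in rad, forces in N, time in s.
With the tool pointing down it reaches from about 325 to 875 mm from the base axis. Payload 4.4 kg.
Tool frame: the origin (TCP) lies on the centre line of the jaws, within the pads' length; the fingertips stand ahead of it and the grasp point (between the pads) lies 6 mm ahead of it (ctrl.tcp_to_tips is the z of the fingertips in the tool frame, in mm); z points along the fingers, y is the line along which they close (so a half turn about z gives the same grasp; the last joint's range is limited). The gripper opens to 85 mm and grips with 20 to 120 N. Pads are 22 mm wide; open, the fingers measure 114 mm over their backs; the gripper's body (76 mm by 85 mm) begins 54 mm behind the grasp point. The pads swing forward as they close: fully open they stand 13 mm farther back than shut.
Start: joints at [-1.399, 0.207, 1.542, -0, 1.393, -0.15], TCP at [181.846, -545.49, 229.882] pointing down, gripper open.
Joint ranges: [-2.73, 2.73], [-0.86, 2.22], [0.23, 2.46], [-1.11, 4.25], [0.08, 2.63], [-2.82, 2.82]. Speed limits (rad/s): [2.79, 2.79, 3.14, 3.14, 3.14, 3.14].

## Interface

Orientations are given as a 3x3 rotation matrix whose columns are the frame's x, y, z axes.
In Python, from plant import ctrl, sensors, optics gives the robot as it stands. Calls block until the motion is done:
- ctrl.move_ptp(position, orientation): joint-space move of the TCP to a pose.
- ctrl.move_l(position, rot=None, vel=150, threshold=None): straight line of the TCP; rot=None keeps the orientation; vel is the mean speed in mm/s. With threshold (N) it stops when the force on the tool has changed by that much, and returns True; else False.
- ctrl.set_joints(angles): joint-space move.
- ctrl.gripper_to(opening, force=None): finger opening in mm; force is the grip in N (None keeps the last); returns when the fingers have stopped.
- ctrl.hold(seconds).
- ctrl.solve_ik(position, orientation): joint angles nearest the present ones, or None.
- sensors.read_state(): the state.
- optics.grab_frame(name): name is "scene" or "top"; returns (picture, depth): 420x560x3 uint8, red, green, blue; 420x560 float32, mm along the optical axis (not along the pixel's ray), 0 where there is no reading.
- optics.camera_params(name): a dict with "mtx" (3x3 intrinsics, pixels), "R" (3x3) and "t" (3): a world point X has camera coordinates R X + t. Camera axes: x right, y down, z forward; pixel columns grow to the right and rows downward; lengths in mm; the calibration is good to about 2 mm. A picture is of the moment at which its call begins. camera_params takes no time and is no camera call.
A pose or a line that the arm cannot do raises ctrl.MotionError and nothing moves.
- ctrl.finish_job(): hands the job in; it is judged then, once.
The state is a dict: "t": time; "q": joint angles; "qvel": joint speeds; "tau": joint torques, N m; "eef_pos": TCP position; "eef_rot": TCP orientation; "force": force on the tool from outside, world axes, zero at the start; "wrist_torque": the same for the moment, N m; "grip_width": finger opening in mm; "grasp_force": force on a finger pad.
Only numpy, scipy, OpenCV 4.12 (cv2) and the standard library are available. Lean on these libraries where they do the work, as an engineer would, in place of code of your own. Each camera call takes 0.05 s, during which the arm holds its last target. There are 200 camera calls.

## Task

Hang the three square strainers from the drying rack on the hook by their loops, one at a time: the largest first, nearest the post, then the medium one, then the smallest. Their open mouths must face the hook's tip, and each smaller strainer must be slid close enough that its back sits inside the mouth of the one behind it. Let them all hang still and free, and do not shift the other things.

Things in the scene. Friction and masses are not known exactly. Their poses are not given: they have to be found in the camera images.
- hook_mid (a point): Middle of the hook: a level round steel bar 10 mm thick; this point lies on its axis, 225 mm above the table. +x runs along the bar to the upright post (axis 85 mm from here, no higher than the bar), z up. To -x the bar is straight for 65 mm, then its tip turns up, reaching 17 mm above the bar's axis and 75 mm from here.
- hook_stand: Fixed steel stand that carries the hook; origin on the table under the hook's middle, same axes. White base plate 180 x 120 mm, 12 mm high, from 55 mm at -x to 125 mm at +x; post 18 mm thick at x = 85 mm.
- large: The large strainer: square steel dish 120 x 120 mm, 44 mm deep, 3 mm walls, wire-mesh floor, 0.1 to 0.35 kg, on edge in the rack with its hanging loop up. Origin: middle of its lower edge. z up from dish to loop, x from open mouth to mesh floor, y across. The upright loop stands on a stem in the plane x = 0, half-way of the dish's depth.
- large_loop (a point): Grip point in the middle of the large strainer's loop, 163 mm above its lower edge (body's axes). Loop: 6 mm wire, two upright sides (y = -22, +22 mm; 50 mm wide outside; straight from 21 mm below to 9 mm above here), to be gripped together from above; over them a 45-degree gable, apex (wire axis) 31 mm above here. Hung, this point is 20 mm below the hook bar's axis. Bottom bar's axis 21 mm below.
- large_mouth (a point): Centre of the large strainer's open mouth (body's axes): 22 mm to -x of the loop's plane, 103 mm below the loop's grip point; the mesh floor is 44 mm from it along +x.
- medium: The medium strainer: square steel dish 96 x 96 mm, 44 mm deep, 3 mm walls, wire-mesh floor, 0.1 to 0.35 kg, on edge in the rack with its hanging loop up. Origin: middle of its lower edge. z up from dish to loop, x from open mouth to mesh floor, y across. The upright loop stands on a stem in the plane x = 0, half-way of the dish's depth.
- medium_loop (a point): Grip point in the middle of the medium strainer's loop, 151 mm above its lower edge (body's axes). Loop: 6 mm wire, two upright sides (y = -22, +22 mm; 50 mm wide outside; straight from 21 mm below to 9 mm above here), to be gripped together from above; over them a 45-degree gable, apex (wire axis) 31 mm above here. Hung, this point is 20 mm below the hook bar's axis. Bottom bar's axis 21 mm below.
- medium_mouth (a point): Centre of the medium strainer's open mouth (body's axes): 22 mm to -x of the loop's plane, 103 mm below the loop's grip point; the mesh floor is 44 mm from it along +x.
- small: The small strainer: square steel dish 72 x 72 mm, 44 mm deep, 3 mm walls, wire-mesh floor, 0.1 to 0.35 kg, on edge in the rack with its hanging loop up. Origin: middle of its lower edge. z up from dish to loop, x from open mouth to mesh floor, y across. The upright loop stands on a stem in the plane x = 0, half-way of the dish's depth.
- small_loop (a point): Grip point in the middle of the small strainer's loop, 139 mm above its lower edge (body's axes). Loop: 6 mm wire, two upright sides (y = -22, +22 mm; 50 mm wide outside; straight from 21 mm below to 9 mm above here), to be gripped together from above; over them a 45-degree gable, apex (wire axis) 31 mm above here. Hung, this point is 20 mm below the hook bar's axis. Bottom bar's axis 21 mm below.
- small_mouth (a point): Centre of the small strainer's open mouth (body's axes): 22 mm to -x of the loop's plane, 103 mm below the loop's grip point; the mesh floor is 44 mm from it along +x.
- rack: Fixed drying rack, origin under its centre: white plastic tray 280 x 130 mm, 8 mm high, four slots in a row along x, 64 mm apart, each between two wire hoops reaching 60 mm above the table. Three strainers and a plain pan stand in them in any order, mouths to -x. One lifted until its lower edge clears the hoops can leave sideways, along y, without meeting its neighbours.
- pan: Plain steel pan without a loop, 100 mm wide, 150 mm tall, 44 mm deep, on edge in the rack; origin at the middle of its lower edge. Leave it.
- lids: Stack of steel pan lids with a handle, 160 x 90 mm, 34 mm high, between rack and hook; origin under its centre. Leave it.
- jar: Jar 64 mm across, 72 mm high, between rack and hook; origin under its centre. Leave it.
- tub: Lidded food tub 150 x 130 mm, 100 mm high, at the back; origin under its centre. Leave it.
- low_tub: Lidded food tub 150 x 150 mm, 70 mm high, at the robot's left; origin under its centre. Leave it.
- can: Can 76 mm across, 110 mm high, at the robot's right; origin under its centre. Leave it.
- bowl: Steel bowl 140 mm across, 60 mm high, at the robot's right; origin under its centre. Leave it.
Mind the look-alikes: they are no part of the job. What is shaped like the small but turquoise is not meant.

How it is judged:
By the outcome, as a careful person would: the job done as asked, in the order asked, and still so for the second after the job is handed in, with the robot touching nothing.
It also fails if it takes over 72 s, if anything falls off the work surface, if the arm or the gripper's body presses on something with over 40 N, if the wrist force passes 120 N, or if a joint passes its speed limit or range.

## Working session

There is one attempt and no reset: what is moved stays moved. The work goes in short steps, each a Python script; the robot and the scene stay as the last script left them, time stands still between calls to the robot, and variables do not carry over. Pictures are saved under pics/ and viewed, at most 10 in all, crops included, and the job is handed in when it is done.

```bash
ls; mkdir -p pics; python3 - <<'E'
from plant import ctrl,sensors,optics
import cv2,numpy as np
for n in("scene","top"):
    p,d=optics.grab_frame(n); np.savez(f"pics/{n}0.npz",p=p,d=d)
    cv2.imwrite(f"pics/{n}0.png",cv2.cvtColor(p,cv2.COLOR_RGB2BGR))
    c=optics.camera_params(n);print(n,np.round(c["mtx"],1).tolist(),np.round(-c["R"].T@c["t"]),np.round(c["R"],2).tolist(),(d>0).mean())
print(sensors.read_state(),ctrl.tcp_to_tips)
E
```

```text
pics
scene [[436.4, 0.0, 278.2], [0.0, 436.4, 209.8], [0.0, 0.0, 1.0]] [1159. -453. 1134.] [[0.64, 0.76, 0.01], [0.62, -0.51, -0.6], [-0.45, 0.39, -0.8]] 0.9959948979591837
top [[539.4, 0.0, 276.9], [0.0, 539.4, 211.8], [0.0, 0.0, 1.0]] [ 501.   -4. 1948.] [[0.03, -1.0, 0.0], [-1.0, -0.03, -0.05], [0.05, -0.0, -1.0]] 0.996062925170068
{'t': 0.1, 'q': array([-1.39954145e+00,  2.07363742e-01,  1.54284472e+00,  4.02913249e-06,
        1.39354427e+00, -1.50499823e-01]), 'qvel': array([-0.00043614,  0.00012523, -0.0011353 , -0.00018526, -0.00056266,
        0.00051457]), 'tau': array([-1.05754832e-03, -3.84093225e+01, -2.92547858e+01, -8.90328579e-05,
        4.86995559e-03, -8.21492847e-07]), 'eef_pos': array([ 181.70056541, -544.78274315,  228.80951936]), 'eef_rot': array([[ 9.48682272e-01,  3.16230635e-01, -3.64210069e-04],
       [ 3.16230675e-01, -9.48679939e-01,  2.12915391e-03],
       [ 3.27784906e-04, -2.13506496e-03, -9.99997667e-01]]), 'force': array([0.26420036, 0.5364801 , 0.22481911]), 'wrist_torque': array([-0.00422893,  0.06466632,  0.01649872]), 'grasp_force': 0.0, 'grip_width': 85.53934639376307} 25.0
```

View pics/scene0.png

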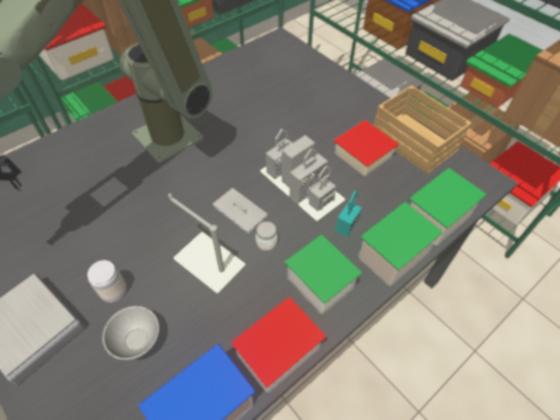

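View pics/top0.png

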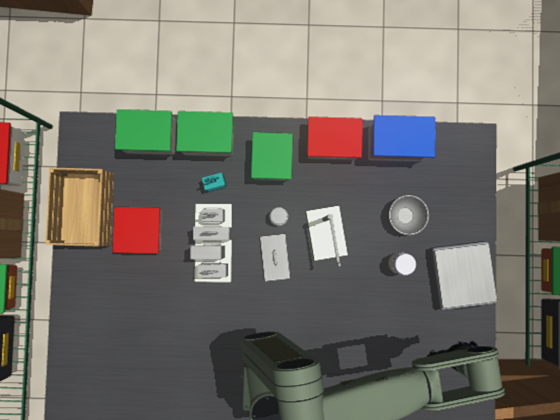

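The scene view shows the rack at (302,185), hook tip at (172,197), post at (215,235), and the turquoise look-alike at (348,215). In the top view the rack is at (212,243), the hook runs from (339,265) to (327,218), and the turquoise one is at (212,182). Next I'll crop close and get metric data.

```bash
cat > h.py <<'E'
import numpy as np,cv2
from plant import ctrl,sensors,optics
def cloud(n,p=None,d=None):
    if p is None: p,d=optics.grab_frame(n)
    c=optics.camera_params(n);K=c["mtx"];v,u=np.mgrid[:420,:560]
    C=np.stack([(u-K[0,2])/K[0,0]*d,(v-K[1,2])/K[1,1]*d,d],-1)
    return p,(C-c["t"])@c["R"]          # R^T (C-t)
def load(n): z=np.load(f"pics/{n}0.npz");return cloud(n,z["p"],z["d"])
E
python3 - <<'E'
from h import *
a,A=load("scene");b,B=load("top")
s=cv2.resize(a[125:225,255:365],None,fx=5,fy=5,interpolation=cv2.INTER_CUBIC)
t=cv2.resize(b[195:295,180:350],None,fx=4.6,fy=4.6,interpolation=cv2.INTER_CUBIC)
cv2.imwrite("pics/c1.png",s[:,:,::-1]);cv2.imwrite("pics/c2.png",t[:,:,::-1])
# height map profiles
for (v0,v1,u0,u1) in [(200,286,190,236),]:
    Z=B[v0:v1,u0:u1,2]
    for v in range(0,v1-v0,2): print(v0+v,' '.join('%3d'%z for z in Z[v,::2]))
for nm,P in(("scene",A),("top",B)):
    m=(np.abs(P[...,0]-500)<200)&(P[...,1]<0)&(P[...,1]>-250)&(P[...,2]>190)&(P[...,2]<260)
    print(nm,np.round(P[m])[::6].tolist())
E
```

```text
200   6  -4  -6   3  -4   4   4 -10   6   1  -8  -5  -7  -5   2   0   1  11   9   6  -5  -4   6
202   6  14   4  -3   3  -9  -7   1   0  -5  -4   3   1  -8   3  -1  -3  -2   4  -2   4  -3   0
204  -2  -2  -6  10   0   3   7   0  11   6   6   4   4  12   0   5  13  12  13   6  11   2   7
206   5  -6  -4   6   9   8  -1  11   0   1  -1   8  14   4   3  -3   7   8  11   9   3  -3   0
208   0   0   0   2  11   6  16  27  82  78  74  81  81  83  83  80  79   7  11   7   0  -5  -1
210   6   9 -10   6   7   2  71  90  79  82  96  74  79 1947  85  84  81  -1   9  14   5   2 -14
212  -4   1   2   0  12   8  85  83  79 179 172  81  83  81  85  87  74   4  10   5   8   0   0
214   4 -13   2   8   2  12 162 124 134 128 119 135 133 145  75  80  82   7  14  14   6   7   1
216  -3   3   0  11   7   0  80  73  78  67  76  80  81  78  78  76  70   8  13  19   8   3  -8
218   6  -4  -5   7  10   9  69  73  75  83  86  80  77  80  82  78  70   9   4  12  10  -1  -2
220   4   1   2   5  11  18  75  78  66  86  69  86  79  83  82  74  76  10   1   2  15  10  -6
222   3   4   1   3  11   3   0  53  62  51
[... 4287 characters left out ...]
.0], [589.0, -169.0, 230.0], [586.0, -166.0, 231.0], [584.0, -166.0, 195.0], [583.0, -182.0, 229.0], [578.0, -173.0, 195.0], [573.0, -179.0, 233.0], [567.0, -179.0, 227.0], [561.0, -180.0, 226.0], [555.0, -180.0, 224.0], [552.0, -187.0, 223.0], [545.0, -186.0, 229.0], [539.0, -186.0, 227.0], [532.0, -187.0, 225.0], [526.0, -186.0, 234.0], [519.0, -186.0, 238.0], [513.0, -187.0, 228.0], [507.0, -187.0, 225.0], [501.0, -188.0, 222.0], [498.0, -197.0, 225.0], [491.0, -196.0, 232.0], [485.0, -198.0, 223.0], [479.0, -197.0, 230.0], [472.0, -198.0, 224.0], [466.0, -198.0, 222.0], [460.0, -198.0, 227.0], [453.0, -197.0, 232.0], [447.0, -198.0, 226.0], [444.0, -208.0, 228.0], [438.0, -206.0, 241.0]]
```

View pics/c1.png

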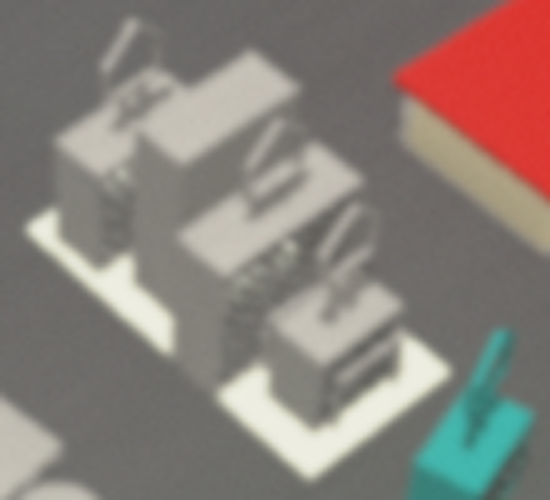

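View pics/c2.png

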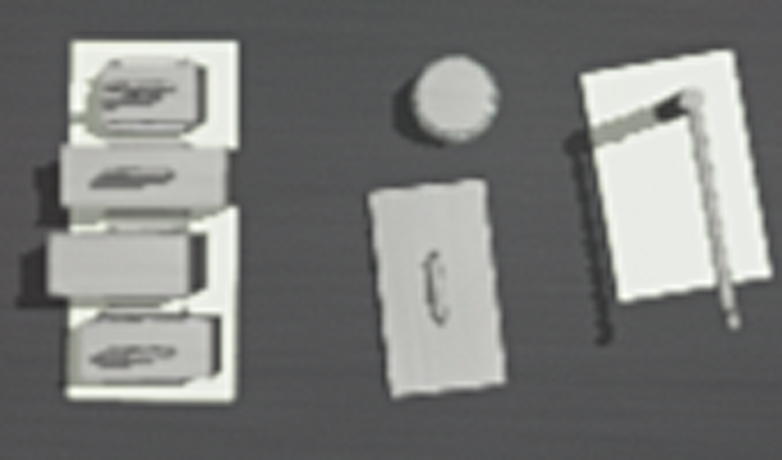

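The crops show four items in the rack, from +x down: small (top crop 150,95), large (145,178), pan without a loop (120,265) and medium (145,350). The look-alike is turquoise, off the rack in the scene crop at (470,430). Heights confirm it: tops at 80, 128, 158 and 104 mm. Next I'll check which side the mouths face and measure poses.

```bash
cat >> h.py <<'E'
def rays(n,u,v,z):
    c=optics.camera_params(n);o=-c["R"].T@c["t"]
    D=np.stack([(u-c["mtx"][0,2])/c["mtx"][0,0],(v-c["mtx"][1,2])/c["mtx"][1,1],np.ones(len(u))],-1)@c["R"]
    return o+D*((z-o[2])/D[:,2])[:,None]
E
python3 - <<'E'
from h import *
a,A=load("scene");b,B=load("top")
def rect(P): 
    r=cv2.minAreaRect(P[:,:2].astype(np.float32));return np.round(r[0],1),np.round(r[1],1),round(r[2],1)
X,Y,Z=np.moveaxis(B,-1,0)
reg=(X>380)&(X<680)&(Y>140)&(Y<330)
for nm,lo,hi,zt in(("small",60,96,80),("large",113,143,128),("medium",90,121,104),("pan",142,175,158)):
    m=reg&(Z>lo)&(Z<hi)
    if nm=="medium": m&=X<470
    if nm=="small": m&=X>560
    if nm=="large": m&=(X>510)&(X<580)
    m=cv2.morphologyEx(m.astype(np.uint8),cv2.MORPH_OPEN,np.ones((4,4)))
    m=cv2.morphologyEx(m,cv2.MORPH_CLOSE,np.ones((7,7)))
    v,u=np.nonzero(m);P=rays("top",u.astype(float),v.astype(float),zt);print(nm,rect(P),len(u))
    # loop from both views
    for n,Q in(("top",B),("scene",A)):
        c=P.mean(0);k=(abs(Q[...,0]-c[0])<25)&(abs(Q[...,1]-c[1])<45)&(Q[...,2]>zt+42)&(Q[...,2]<zt+95)
        L=Q[k]
        if len(L)>4: print("  loop",n,len(L),np.round(L.mean(0)),'x-slope/y',np.round(np.polyfit(L[:,1],L[:,0],1)[0],3),np.round(np.ptp(L,axis=0)))
# rack tray
hsv=cv2.cvtColor(b,cv2.COLOR_RGB2HSV);m=reg&(Z<25)&(hsv[...,2]>200)
v,u=np.nonzero(m);print("rack",rect(rays("top",u*1.,v*1.,8)))
m=(X>400)&(X<680)&(Y<-70)&(Y>-260)&(Z<30)&(hsv[...,2]>200)
v,u=np.nonzero(m);print("base",rect(rays("top",u*1.,v*1.,12)))
for n,Q in(("top",B),("scene",A)):
    m=(abs(Q[...,0]-510)<100)&(Q[...,1]<-150)&(Q[...,1]>-230)&(Q[...,2]>208)&(Q[...,2]<260)&(Q[...,0]<575)
    v,u=np.nonzero(m)
    R=rays(n,u*1.,v*1.,225); k=(R[:,0]>450)&(R[:,0]<570);f=np.polyfit(R[k,0],R[k,1],1)
    print("bar",n,np.round(f,3),"y@500",f@[500,1],"res",np.std(R[k,1]-np.polyval(f,R[k,0])),"depth mean",Q[m][k].mean(0),"xmin",R[:,0].min())
# faces: x of points on the +x side
for nm,cx,cy,w,h in(("small",0,0,72,80),):
    pass
k=(A[...,0]>560)&(A[...,0]<680)&(A[...,1]>190)&(A[...,1]<280)&(A[...,2]>18)&(A[...,2]<74)
for z0 in range(20,74,9):
    q=A[k&(A[...,2]>=z0)&(A[...,2]<z0+9)];print("small face z",z0,np.histogram(q[:,0],np.arange(560,650,6))[0])
E
```

```text
small (array([585.9, 214.9]), array([41.6, 69.5]), 1.6) 270
  loop top 30 [588. 218. 150.] x-slope/y -0.05 [ 7. 48. 48.]
  loop scene 69 [589. 216. 146.] x-slope/y -0.024 [ 9. 51. 51.]
large (array([524.6, 212.4]), array([ 37.1, 118.2]), 1.6) 332
  loop top 22 [524. 213. 191.] x-slope/y -0.021 [ 5. 49. 28.]
  loop scene 46 [526. 212. 190.] x-slope/y -0.005 [10. 52. 35.]
medium (array([395.8, 209.1]), array([37.3, 95.5]), 1.6) 259
  loop top 32 [397. 209. 179.] x-slope/y -0.026 [ 6. 45. 47.]
  loop scene 57 [398. 208. 171.] x-slope/y -0.074 [12. 52. 49.]
pan (array([455.9, 224.6]), array([39.6, 99.5]), 1.6) 403
rack (array([505.1, 222.4]), array([248. , 125.9]), 1.9)
base (array([ 537.8, -185.5]), array([176.7, 117.3]), 11.1)
bar top [ 1.93000e-01 -2.88624e+02] y@500 -191.93710377693054 res 2.936800315009277 depth mean [ 509.36474907 -189.70953768  228.81258885] xmin 431.09711914589707
bar scene [ 1.94000e-01 -2.88194e+02] y@500 -191.33572378953002 res 3.180560894247813 depth mean [ 514.96584457 -190.80275411  230.51171683] xmin 417.27467946550826
small face z 20 [0 0 0 1 1 0 1 7 6 5 0 0 0 0]
small face z 29 [0 0 0 0 1 1 1 7 8 3 0 0 0 0]
small face z 38 [ 0  0  0  0  0  1  0  5 12  3  0  0  0  0]
small face z 47 [0 0 0 0 0 1 2 4 5 2 0 0 0 0]
small face z 56 [ 0  0  0  0  0  0  0  5 13 13  0  0  0  0]
small face z 65 [ 0  0  0  0  0  0  0  6 10  2  0  0  0  0]
```

Mesh floors are on the +x side (the small's face points lie at its loop plane +22 mm), so mouths face -x, the same way as the hook's tip. Hook_mid is about (503.5,-191.3) with yaw 11°, and rack yaw is about 1.7°. Going for the large one.

```bash
cat >> h.py <<'E'
HM=np.array([503.5,-191.3]);HY=np.radians(11.0);RY=np.radians(1.7)
H={"large":163,"medium":151,"small":139};XY={"large":(524.8,212.5),"medium":(397,208.8),"small":(587.8,215.7)}
def R(y): c,s=np.cos(y),np.sin(y);return np.array([[c,s,0],[s,-c,0],[0,0,-1.]])
def P(x,y,z): return np.array([x,y,z+6.])            # grasp point -> TCP
def hk(x,g,y=0): c,s=np.cos(HY),np.sin(HY);return P(HM[0]+c*x-s*y,HM[1]+s*x+c*y,225+g)
def st(m=""):
    s=sensors.read_state();print(m,"t%.1f"%s["t"],np.round(s["eef_pos"],1),"F",np.round(s["force"],1),"w%.1f gf%.0f"%(s["grip_width"],s["grasp_force"]));return s
def snap(n,f,v0,v1,u0,u1,k):
    p,d=optics.grab_frame(n);np.savez(f"pics/{f}.npz",p=p,d=d)
    cv2.imwrite(f"pics/{f}.png",cv2.resize(p[v0:v1,u0:u1],None,fx=k,fy=k,interpolation=cv2.INTER_CUBIC)[:,:,::-1])
def pick(n):
    x,y=XY[n];z=8+H[n]
    ctrl.move_ptp(P(x,y,z+80),R(RY)); ctrl.move_l(P(x,y,z),vel=120,threshold=15)
    ctrl.gripper_to(30,80);st("gripped")
    ctrl.move_l(P(x,y,z+95),vel=150)
    if abs(sensors.read_state()["grip_width"]-50)>6: raise SystemExit("grip?")
    st("lifted")
def carry(n):
    x,y=XY[n];z=103+H[n]
    d=np.array([np.sin(RY),-np.cos(RY)])*130
    ctrl.move_l(P(x+d[0],y+d[1],z),vel=220)
    w=hk(-150,0,90);w[2]=z+6
    ctrl.move_l(w,R(HY),vel=250)
    w=hk(-120,0);w[2]=z+6;ctrl.move_l(w,vel=180);st("at tip")
E
python3 - <<'E'
from h import *
for q in [(P(524,212,400),R(RY)),(P(587,215,147),R(RY)),(P(397,209,154),R(RY)),(P(397,209,260),R(RY)),(hk(-150,40,90),R(HY)),(hk(-120,4),R(HY)),(hk(44,-20),R(HY)),(hk(44,90),R(HY))]:
    j=ctrl.solve_ik(*q);print(None if j is None else np.round(j,2))
ctrl.move_l(P(181.8,-545.5,400),vel=250)
ctrl.move_ptp(P(*XY["large"],350),R(RY))
pick("large");snap("scene","s1",100,240,230,380,4);carry("large")
ctrl.hold(.2);snap("scene","s2",150,300,120,270,4)
E
```

```text
[ 0.23  0.11  1.3  -0.    1.73  1.77]
[ 0.21  0.38  1.49 -0.    1.28  1.75]
[ 0.29  0.01  1.91 -0.    1.22  1.83]
[ 0.29 -0.1   1.79 -0.    1.45  1.83]
[-0.61 -0.31  1.95 -0.    1.5   0.77]
[-0.7  -0.09  1.84 -0.    1.39  0.68]
[-0.47  0.23  1.56 -0.    1.36  0.91]
[-0.47  0.16  1.42 -0.    1.57  0.91]
gripped t5.8 [529.5 214.6 184.7] F [-1.9  2.4 21.9] w30.5 gf28grip?
```

```bash
python3 - <<'E'
from h import *
s=st();print(np.round(s["eef_rot"],3).tolist())
snap("scene","s1",100,240,230,380,4);snap("top","t1",180,300,150,290,4)
E
```

```text
t6.5 [524.1 212.3 270.7] F [-0.3 -0.8  0.6] w30.0 gf0
[[1.0, 0.03, -0.002], [0.03, -1.0, -0.001], [-0.002, 0.0, -1.0]]
```

View pics/s1.png

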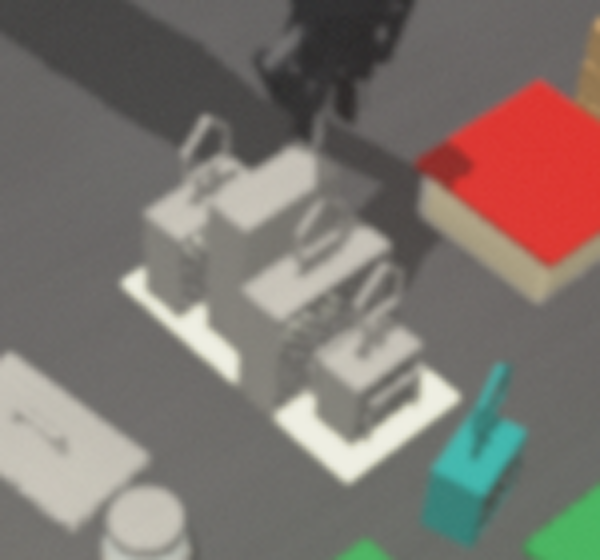

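The loop is still in the rack: the descent stopped early on the force threshold and the pads slipped off the gable. The gripper is now clear above. I'll recheck the loop's position and redo the descent without the threshold.

```bash
sed -i 's/vel=120,threshold=15)/vel=120);st("down")/; s/raise SystemExit("grip?")/(st("grip?"),exit())/' h.py; sed -i 's/ctrl.gripper_to(30,80)/ctrl.gripper_to(40,80)/' h.py
python3 - <<'E'
from h import *
z=np.load("pics/s1.npz");p,A=cloud("scene",z["p"],z["d"])
for n,(x,y) in XY.items():
    zt=8+H[n]-43
    k=(abs(A[...,0]-x)<25)&(abs(A[...,1]-y)<45)&(A[...,2]>zt+42)&(A[...,2]<zt+85);L=A[k];print(n,len(L),L.mean(0).round(),np.ptp(L,axis=0).round())
ctrl.gripper_to(85)
x,y=XY["large"];zz=171
for h in (30,10,0):
    ctrl.move_l(P(x,y,zz+h),vel=100);st()
E
```

```text
large 45 [526. 212. 190.] [ 8. 51. 35.]
medium 42 [397. 209. 178.] [10. 49. 37.]
small 44 [589. 213. 166.] [ 9. 48. 39.]
 t8.0 [525.3 212.6 207.6] F [-0.1 -0.5  1.2] w85.2 gf0
 t8.4 [524.5 212.4 186.8] F [-0.5  0.5 -0.2] w84.7 gf0
 t8.6 [524.5 212.4 176.8] F [-0.1 -0.3  1.6] w85.0 gf0
```

Clean descent with no contact. Grip, lift and carry.

```bash
python3 - <<'E'
from h import *
x,y=XY["large"];z=171
ctrl.gripper_to(40,80);s=st("gripped")
if abs(s["grip_width"]-50)>4: exit()
ctrl.move_l(P(x,y,z+95),vel=150);st("lifted")
carry("large");snap("scene","s2",150,300,120,270,4)
E
```

```text
gripped t9.1 [527.1 214.2 180.8] F [-1.6  2.6  9.2] w40.2 gf9
```

```bash
python3 - <<'E'
from h import *
s=st();print(np.round(s["q"],3),np.round(s["wrist_torque"],2))
snap("scene","s3",125,215,250,350,6)
E
```

```text
t9.1 [527.1 214.2 180.8] F [-1.6  2.6  9.2] w40.2 gf9
[0.233 0.233 1.615 0.002 1.287 1.773] [0.45 0.19 0.03]
```

View pics/s3.png

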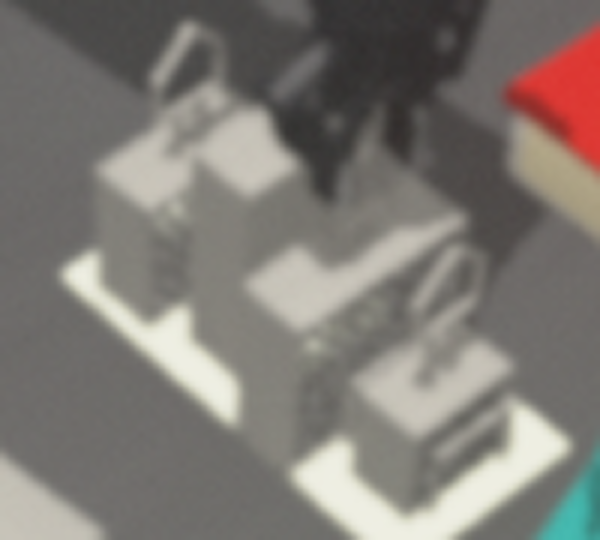

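The crop shows the fingertips astride the loop but about 10 mm too high, with the left tip near (330,190) at the gable shoulder. The pads stand farther back when part-open, so I'll grip 9 mm lower. The body still clears the apex.

```bash
sed -i 's/z+6\.\])  .*/z-3.])   # loop grip point -> TCP (gripped 9 mm low)/; s/z+6;/z-3;/; s/w\[2\]=z+6/w[2]=z-3/g' h.py; grep -n "z-3" h.py
python3 - <<'E'
from h import *
x,y=XY["large"];z=171
ctrl.gripper_to(75)
ctrl.move_l(P(x,y,z),vel=60);st("down")
ctrl.gripper_to(45,80);s=st("gripped")
if abs(s["grip_width"]-50)>3: exit()
ctrl.move_l(P(x,y,z+95),vel=150);s=st("lifted")
if abs(s["grip_width"]-50)>3: exit()
carry("large");snap("scene","s2",150,300,120,270,4)
E
```

```text
16:def P(x,y,z): return np.array([x,y,z-3.])   # loop grip point -> TCP (gripped 9 mm low)
34:    w=hk(-150,0,90);w[2]=z-3
36:    w=hk(-120,0);w[2]=z-3;ctrl.move_l(w,vel=180);st("at tip")
down t9.9 [524.  212.3 166.9] F [ 1.  -0.9 -0.3] w74.8 gf0
gripped t10.3 [525.2 212.8 168.6] F [-0.2  0.9  2.7] w46.7 gf67
```

```bash
sed -i 's/ctrl.gripper_to(40,80)/ctrl.gripper_to(40,80)/; s/)-50)>6/)-47)>5/; s/ctrl.gripper_to(85/ctrl.gripper_to(80/' h.py
python3 - <<'E'
from h import *
x,y=XY["large"];z=171
ctrl.gripper_to(40,80);s=st("gripped")
if s["grip_width"]<43.5: exit()
ctrl.move_l(P(x,y,z+15),vel=60);s=st("lifted 15")
ctrl.hold(.1);s=st()
if s["grip_width"]<43.5: exit()
ctrl.move_l(P(x,y,z+95),vel=150);s=st("lifted")
if s["grip_width"]<43.5: exit()
carry("large");snap("scene","s2",150,300,120,270,4)
E
```

```text
gripped t10.5 [525.2 212.9 168.7] F [-0.4  1.8  3.9] w45.9 gf81
lifted 15 t10.9 [524.9 212.3 183. ] F [ 0.1  0.2 -2. ] w45.9 gf82
 t11.0 [524.4 212.3 182.5] F [ 1.1 -0.4 -2.2] w45.8 gf82
lifted t11.7 [524.2 212.3 262. ] F [-0.3 -1.  -2.7] w45.5 gf83
at tip t14.4 [ 385.4 -213.2  262.4] F [ 0.4  0.3 -2.3] w45.5 gf83
```

View pics/s2.png

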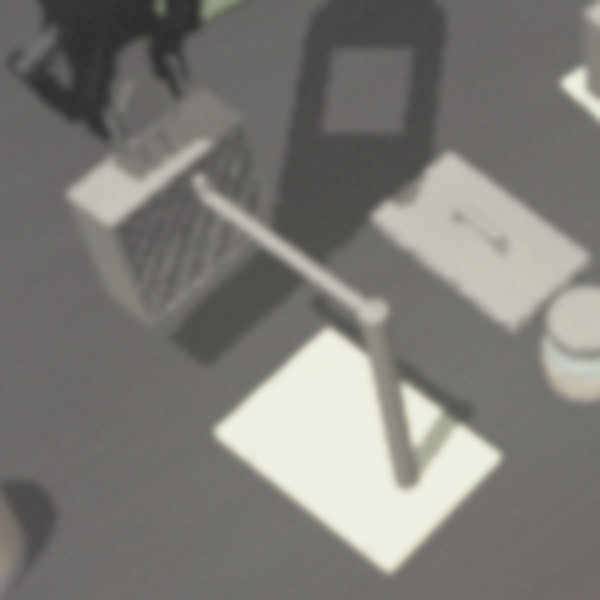

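```bash
python3 - <<'E'
from h import *
z=np.load("pics/s2.npz");p,A=cloud("scene",z["p"],z["d"])
c,s=np.cos(HY),np.sin(HY);Q=A[...,:2]-HM;u=Q@[c,s];w=Q@[-s,c];Z=A[...,2]
k=(u>-165)&(u<-70)&(abs(w)<75)&(Z>60)&(Z<300)
for z0 in range(60,300,8):
    m=k&(Z>=z0)&(Z<z0+8)
    if m.sum()>2: print(z0,m.sum(),"u %.0f %.0f %.0f"%tuple(np.percentile(u[m],[5,50,95])),"w %.0f %.0f"%tuple(np.percentile(w[m],[2,98])))
E
```

```text
100 176 u -142 -118 -100 w -55 60
108 129 u -138 -112 -98 w -56 62
116 45 u -137 -102 -98 w -56 63
124 49 u -140 -102 -98 w -57 62
132 44 u -137 -101 -98 w -56 63
140 47 u -136 -101 -97 w -56 63
148 49 u -139 -101 -99 w -57 63
156 49 u -134 -101 -98 w -57 63
164 49 u -136 -101 -98 w -57 61
172 48 u -133 -101 -98 w -57 61
180 51 u -134 -101 -97 w -57 62
188 51 u -134 -102 -98 w -57 62
196 48 u -131 -100 -98 w -57 61
204 47 u -134 -101 -98 w -57 61
212 55 u -135 -100 -97 w -57 61
220 531 u -139 -117 -99 w -56 61
228 18 u -125 -118 -107 w -14 53
236 10 u -120 -117 -72 w -8 13
244 37 u -122 -119 -117 w -21 23
252 13 u -121 -118 -116 w -22 27
260 7 u -121 -119 -117 w 22 27
268 17 u -122 -114 -108 w -29 33
276 35 u -122 -112 -108 w -34 35
284 52 u -126 -117 -107 w -34 36
292 51 u -122 -113 -108 w -35 37
```

The picture shows the large held upright, loop up at (145,115), mesh toward the hook tip at (200,185), so the mouth faces away as needed. Measurements match the plan. Hang it.

```bash
cat >> h.py <<'E'
def hang(n,xg,xl=-40,y=-1.5):
    ctrl.move_l(hk(-120,4,y),vel=150)
    if ctrl.move_l(hk(xl,4,y),vel=90,threshold=12): st("BUMP tip");return False
    st("past tip")
    if ctrl.move_l(hk(xl,-17,y),vel=50,threshold=8): st("early touch")
    if ctrl.move_l(hk(xg,-17,y),vel=60,threshold=12): st("BUMP slide");return False
    st("slid")
    print("contact",ctrl.move_l(hk(xg,-24,y),vel=15,threshold=3));st()
    return True
def release(xg,y=-1.5):
    p=sensors.read_state()["eef_pos"]
    ctrl.gripper_to(75);ctrl.hold(.1);p[2]+=85;ctrl.move_l(p,vel=150);st("released")
E
python3 - <<'E'
from h import *
if hang("large",44): release(44);snap("scene","s4",150,300,120,270,4)
E
```

```text
past tip t15.9 [ 464.1 -200.4  225.8] F [-0.2  0.5 -2.3] w45.5 gf83
slid t18.0 [ 546.7 -184.5  205. ] F [ 0.4 -0.4 -2.4] w45.7 gf83
contact True
 t18.4 [ 547.  -184.2  201.8] F [0.8 0.9 2.9] w45.5 gf83
released t19.6 [ 546.5 -183.9  285.8] F [ 0.2 -0.2 -0.1] w75.0 gf0
```

```bash
cat >> h.py <<'E'
def rep(f,lo,hi):
    z=np.load(f"pics/{f}.npz");p,A=cloud("scene",z["p"],z["d"])
    c,s=np.cos(HY),np.sin(HY);Q=A[...,:2]-HM;u=Q@[c,s];w=Q@[-s,c];Z=A[...,2]
    k=(u>lo)&(u<hi)&(abs(w)<75)
    for z0 in (44,60,90,120,146,162,176,192,210):
        m=k&(Z>=z0)&(Z<z0+12)
        if m.sum()>2: print(z0,m.sum(),"u %.0f %.0f %.0f"%tuple(np.percentile(u[m],[3,50,97])),"w %.0f %.0f"%tuple(np.percentile(w[m],[2,98])))
E
python3 - <<'E'
from h import *
rep("s4",-60,75)
pick("medium");carry("medium");snap("scene","s5",150,300,120,270,4);rep("s5",-165,-80)
E
```

```text
44 221 u 22 50 65 w -58 58
60 58 u 25 62 65 w -60 60
90 68 u 26 62 65 w -60 59
120 67 u 25 63 65 w -60 59
146 79 u 26 63 65 w -60 58
162 409 u 23 46 65 w -58 58
176 24 u 41 45 47 w -22 10
192 15 u 43 46 48 w -26 23
210 19 u 40 45 47 w -24 24
down t22.0 [397.8 208.8 156.7] F [0.6 0.5 0. ] w74.9 gf0
gripped t22.4 [398.2 209.8 157.6] F [-0.4  1.9  5.1] w45.6 gf81
lifted t23.2 [396.  208.4 249.6] F [-0.1  0.2 -2.5] w45.5 gf82
at tip t25.6 [ 385.4 -213.   250.5] F [ 0.2  0.9 -1.7] w45.3 gf82
90 12 u -145 -111 -103 w -44 27
120 55 u -139 -104 -100 w -46 51
146 59 u -138 -103 -99 w -45 49
162 58 u -140 -103 -99 w -46 50
176 55 u -138 -103 -99 w -46 50
192 443 u -143 -120 -100 w -45 49
210 16 u -123 -121 -118 w -8 12
```

View pics/s5.png

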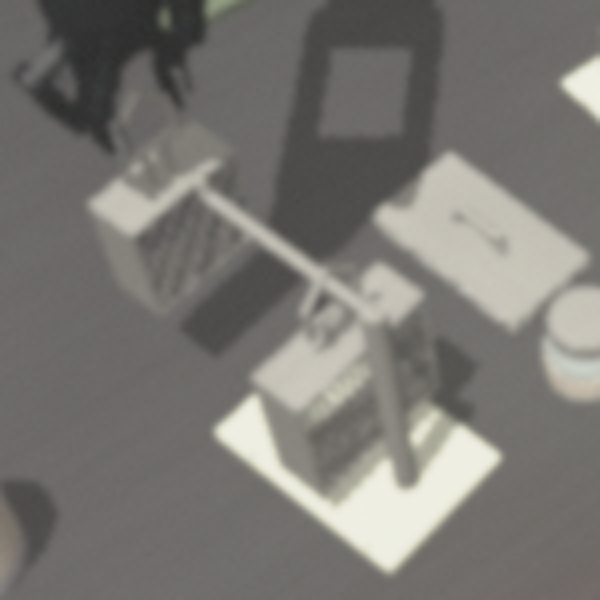

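The large hangs square with its loop at (325,300), and the medium is upright at the tip. Hang the medium 28 mm in front, fetch the small, and stop before the tip.

```bash
python3 - <<'E'
from h import *
if hang("medium",16,y=-2):
    release(16);snap("scene","s6",150,300,120,270,4);rep("s6",-60,75)
    pick("small");carry("small");snap("scene","s7",150,300,120,270,4);rep("s7",-165,-80)
E
```

```text
past tip t27.0 [ 464.2 -200.9  225.8] F [-0.3 -0.7 -2. ] w45.4 gf82
slid t28.7 [ 519.3 -190.2  204.9] F [-0.2  0.9 -2.1] w45.4 gf82
contact True
 t28.9 [ 519.3 -189.8  203.3] F [0.6 1.  3. ] w45.6 gf83
released t30.2 [ 518.8 -189.6  287.3] F [ 0.5 -0.2 -0.3] w75.2 gf0
44 184 u 29 52 65 w -59 59
60 76 u -3 50 65 w -59 60
90 94 u 17 62 65 w -60 59
120 61 u -3 63 65 w -60 59
146 209 u -7 8 65 w -60 56
162 425 u 22 45 65 w -58 58
176 33 u 13 43 47 w -24 10
192 26 u 14 44 47 w -25 24
210 39 u 14 41 47 w -26 23
down t32.6 [588.6 215.7 144.9] F [0.1 1.2 0.2] w74.9 gf0
gripped t33.0 [589.  216.2 146. ] F [-0.1  2.2  5.9] w45.9 gf81
lifted t33.8 [586.8 215.4 237.3] F [-0.3 -0.4 -2.1] w45.6 gf82
at tip t36.7 [ 385.4 -213.3  238.4] F [-0.8 -0.1 -2.8] w45.2 gf82
90 4 u -125 -102 -100 w 5 30
120 45 u -140 -102 -99 w -33 37
146 47 u -138 -102 -98 w -33 38
162 134 u -142 -116 -99 w -33 39
176 85 u -140 -119 -99 w -32 37
192 15 u -123 -120 -118 w -7 13
210 20 u -122 -120 -117 w -16 18
```

View pics/s7.png

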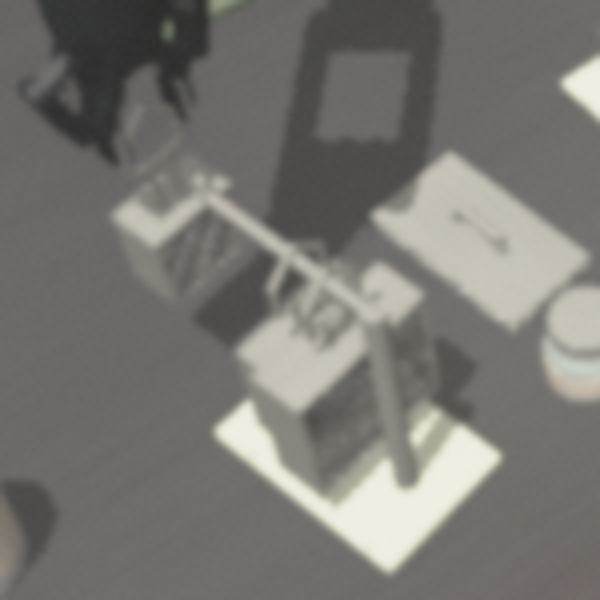

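The medium is nested in the large's mouth, with loops at about (290,270) and (325,300), and the small is upright at the tip. Hang it.

```bash
python3 - <<'E'
from h import *
if hang("small",-13,xl=-46,y=-2):
    release(-13)
    p=hk(-150,0,90);p[2]=310;ctrl.move_l(p,vel=200)
    p=hk(-150,0,200);p[2]=330;ctrl.move_l(p,vel=200);ctrl.hold(1)
    snap("scene","s8",150,300,120,270,4);rep("s8",-60,75);st()
E
```

```text
past tip t37.9 [ 458.3 -202.   225.8] F [-0.8 -1.  -1.2] w45.4 gf82
slid t39.2 [ 491.1 -195.6  204.8] F [ 0.2 -0.4 -2.7] w45.1 gf82
contact True
 t39.5 [ 490.8 -195.3  203.5] F [1.2 1.2 3. ] w45.7 gf82
released t40.7 [ 490.3 -195.   287.5] F [0.5 0.3 0.6] w74.7 gf0
44 195 u 28 53 65 w -59 59
60 77 u -3 56 64 w -59 61
90 90 u -5 61 65 w -59 60
120 72 u -29 62 65 w -60 59
146 223 u -10 9 65 w -60 57
162 434 u 15 44 65 w -58 59
176 52 u -16 17 47 w -22 11
192 34 u -12 16 46 w -25 23
210 50 u -15 16 47 w -25 24
 t43.4 [318.1 -23.6 330. ] F [0.4 0.2 0.3] w74.7 gf0
```

View pics/s8.png

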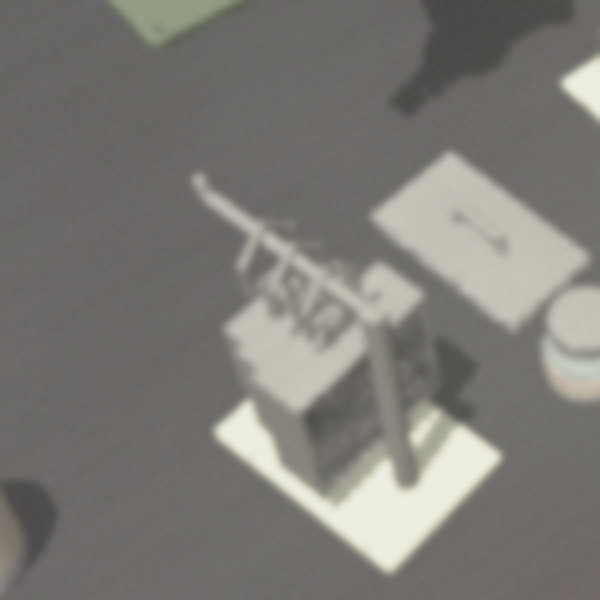

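All three hang nested, with loops at bar positions of about -14, 16 and 45 mm, seen near (250,250), (285,275) and (325,300). The gripper is clear, so I'm handing in.

```bash
python3 -c "
from plant import ctrl
print(ctrl.finish_job())"
```

```text
the job is handed in; nothing more can be done
None
```

I hung the large, medium and small strainers on the hook in that order, mouths toward the tip and each nested about 15 mm into the one behind, and handed the job in at about 43 s of the 72 s allowed. My first two grips closed too high on the large one's loop and slipped off without moving it.

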